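# Put the soldering lesson's supplies back in their holders

## Robot

A 6-joint arm with a two-finger parallel gripper is mounted at the origin on a cart in front of the work surface, level with it; the furniture and walls round the work are solid. World frame = base frame: x ahead of the robot, y to its left, z up, the work surface at z = 0. Lengths are in m, angles in rad, forces in N, time in s.
With the tool pointing down it reaches from about 0.4 to 0.825 m from the base axis. Payload 7 kg.
Tool frame: the origin (TCP) lies at the very end of the fingers, on their centre line; the grasp point (between the pads) lies 19 mm behind it; z points along the fingers, y is the line along which they close (so a half turn about z gives the same grasp; the last joint's range is limited). The gripper opens to 88 mm and grips with 3 to 60 N. Pads are 19 mm wide; open, the fingers measure 130 mm over their backs; the gripper's body (78 mm by 193 mm) begins 47 mm behind the grasp point.
Start: joints at [1.468, 0.359, 0.012, 0, -1.224, -0.288], TCP at [0.257, 0.624, 0.227] pointing down, gripper open.
Joint ranges: [-3.07, 3.07], [-1.43, 2.12], [-1.02, 1.25], [-3.03, 1.67], [-3.05, -0], [-3.03, 3.03]. Speed limits (rad/s): [2.39, 2.39, 3.01, 3.14, 3.14, 3.14].

## Interface

Orientations are given as a rotation vector (axis times angle).
In Python, from bench import telemetry, imaging, sign_off gives the robot as it stands.
- The arm moves only by the shell command python3 -m pendant 'ROWS' [FORCE]. ROWS is text: rows parted by semicolons, each of 7 numbers parted by spaces: the shift along the tool's x, y, z in units of 30 mm (1.0 is 30 mm), then the turn, a rotation vector about the tool's x, y, z in rad, then the closure in counts, from 0 (fully open) to 255 (shut). A call has 1 to 5 rows; each row is the pose to reach, as a shift and turn from the pose commanded when the call began, along the tool's axes at that moment; what a row does not reach only later rows make up. A row lasts 1/10 s, in which the tool goes at most 50 mm and 8.59 degrees, less where a joint would pass 70% of its speed; a pose out of reach is approached as far as the arm can. A call with a gripper value outside its range is refused whole. The fingers move at their own pace and stop on an object; FORCE is the grip in N (left out, the last holds). Time passes only in rows, so rows that repeat a pose let the fingers close. It gives the time, the measured TCP pose, the force, the opening and the grip force at its end, in the units of the state.
- telemetry.sense(): the state, without advancing time (a new reading comes with each control period).
- imaging.camera(name): name is "scene" or "top" or "wrist"; returns a dict with "frame" (420x560x3 uint8, red, green, blue), "z_map" (420x560 float32, m along the optical axis (not along the pixel's ray), 0 where there is no reading), "fx", "fy", "cx", "cy" (pixels), "k1" (the pictures are not rectified: a ray, as slopes to the right and down, at radius r is drawn at 1 + k1 r^2 times it, then the intrinsics apply), "R" (3x3) and "t" (3): a world point X has camera coordinates R X + t; the wrist camera has in their place "T_tool_cam" (4x4, takes a point from camera to tool coordinates, whose origin is the TCP and whose axes are the flange's). Camera axes: x right, y down, z forward; pixel columns grow to the right and rows downward; lengths in m; the calibration is good to about 2 mm. A picture is of the moment at which its call begins: read the wrist's pose just before it.
- sign_off(): hands the job in; it is judged then, once.
The state is a dict: "time": time; "joint_positions": joint angles; "dq": joint speeds; "joint_torque": joint torques, N m; "ee_pos": TCP position; "ee_rot": TCP orientation; "wrist_force": force on the tool from outside, world axes, zero at the start; "torque": the same for the moment, N m; "grip_width": finger opening in m; "grip_force": force on a finger pad.
Only numpy, scipy, OpenCV 4.12 (cv2) and the standard library are available. Lean on these libraries where they do the work, as an engineer would, in place of code of your own. Each camera call takes 0.05 s, during which the arm holds its last target. There are 200 camera calls.

## Task

Clear up after the soldering lesson: stand the block battery upright in the grey box, set the taller lidded pot in the round well of the square wooden stand and the flat lidded tin in the round metal dish, both upright and down on the bottom, and lay the tape roll over the post of its spindle, flat on the base. Leave the eraser and the memory stick where they lie.

Things in the scene. Friction and masses are not known exactly. Their poses are not given: they have to be found in the camera images.
- battery: block battery standing upright on the table, studs up, 18 (own x) x 26 (own y) x 48 mm high with its two studs; the body is 45 mm high. Origin at the centre of the underside, z up.
- flux_pot: small round pot with a ribbed screw lid, the taller and wider of the two lidded jars, 21 mm high; lid 36 mm across from 11 mm up, white base 32 mm across. Origin at the centre of the underside, z up.
- tip_tin: flat round lidded tin, the smaller and lower of the two lidded jars, 15 mm high; lid 31 mm across from 6 mm up, base 28 mm across. Origin at the centre of the underside, z up.
- tape_roll: roll of adhesive tape lying flat, a ring of 54 mm outer and 28 mm inner diameter, 12 mm high. Origin at the centre of the ring, on the underside, z up. Grasp it across its outside.
- pot_stand: square light wooden block, fixed, 66 x 66 x 8 mm high, with a central round well 56 mm wide and 5.5 mm deep; the well's floor is 2.5 mm above the table. For the pot. Origin at the centre of the underside, z up.
- tin_dish: low round aluminium dish, fixed, 54 mm across and 8 mm high, open at the top, 46 mm wide inside; its floor is 2.5 mm above the table. For the tin. Origin at the centre of the underside, z up.
- battery_box: grey open-topped box, fixed, 54 (own x) x 50 (own y) x 14 mm high, walls 4 mm thick, 46 x 42 mm inside; its floor is 4 mm above the table. For the battery. Origin at the centre of the underside, z up.
- tape_spindle: round black base, fixed, 72 mm across and 6 mm high, with an upright steel post 12 mm thick in its middle whose tapered end is 28 mm above the table. For the tape roll. Origin at the centre of the underside, z up.
- eraser: bystander: white eraser in a card sleeve lying flat, 21 (x) x 44 (y) x 12 mm. Leave it alone. Origin at the centre of the underside, z up.
- usb_stick: bystander: memory stick lying flat, 18 (x) x 49 (y) x 8 mm. Leave it alone. Origin at the centre of the underside, z up.

How it is judged:
At the end, for the whole second after the job is handed in: Battery standing on the box's floor (underside under 6.5 mm up), pot on the floor of the stand's well and tin on the dish's floor (under 5 mm up), tape roll over the post, on the base (under 9 mm up); all within 0.15 rad of upright or flat and at rest (horizontal distance between battery and battery_box below 0.021 m and z of battery in the frame of battery_box below 0.0065 m and angle between each of battery, flux_pot, tip_tin, tape_roll's own z axis and vertical below 0.15 rad and linear speed of each of battery, flux_pot, tip_tin, tape_roll below 0.02 m/s and horizontal distance between flux_pot and pot_stand below 0.014 m and z of flux_pot in the frame of pot_stand below 0.005 m and horizontal distance between tip_tin and tin_dish below 0.011 m and z of tip_tin in the frame of tin_dish below 0.005 m and horizontal distance between tape_roll and tape_spindle below 0.012 m and z of tape_roll in the frame of tape_spindle below 0.009 m); the robot touches nothing.
It fails at once if the eraser is pushed more than 20 mm from where it lay (distance of eraser from where it was at the start of the episode above 0.02 m).
It fails at once if the memory stick is pushed more than 20 mm from where it lay (distance of usb_stick from where it was at the start of the episode above 0.02 m).
It also fails if it takes over 83 s, if anything falls off the work surface, if the arm or the gripper's body presses on something with over 40 N, if the wrist force passes 120 N, or if a joint passes its speed limit or range.

## Working session

There is one attempt and no reset: what is moved stays moved. The work goes in short steps, Python scripts to look and compute and a shell command to move; the robot and the scene stay as the last step left them, time stands still between calls to the robot, and variables do not carry over. Pictures are saved under pics/ and viewed, at most 14 in all, crops included, and the job is handed in when it is done.

```bash
ls; mkdir -p pics; python3 - <<'E'
from bench import telemetry, imaging
import cv2,pickle
s=telemetry.sense();print({k:s[k] for k in ('time','ee_pos','ee_rot','grip_width','wrist_force')})
for n in ('top','scene'):
    c=imaging.camera(n);pickle.dump(c,open(n+'.pkl','wb'))
    cv2.imwrite(f'pics/{n}0.png',c['frame'][:,:,::-1]);print(n,c['fx'],c['cx'],c['cy'],c['k1'],c['R'],c['t'])
E
```

```text
pics
{'time': 0.0, 'ee_pos': array([0.25696129, 0.62365087, 0.22563928]), 'ee_rot': array([ 3.08016990e+00, -6.09839559e-01, -3.05032084e-04]), 'grip_width': 0.087440366406136, 'wrist_force': array([ 0.47466687, -0.31292372, -0.59280259])}
top 487.415945637797 284.2516126526248 199.48790087588594 0.06109845540340191 [[ 0.00918082 -0.99994563  0.00494498]
 [-0.99498223 -0.00962774 -0.0995875 ]
 [ 0.09962969 -0.00400588 -0.99501652]] [-0.15677036  0.51239558  0.83845124]
scene 477.5340462428589 281.70077615387373 204.98112595078962 -0.02977434812217033 [[ 0.83099484 -0.55620571 -0.00909837]
 [-0.3523845  -0.51368091 -0.78227686]
 [ 0.4304332   0.65327416 -0.62286445]] [-0.52832156  0.1515529   0.74917536]
```

View pics/top0.png

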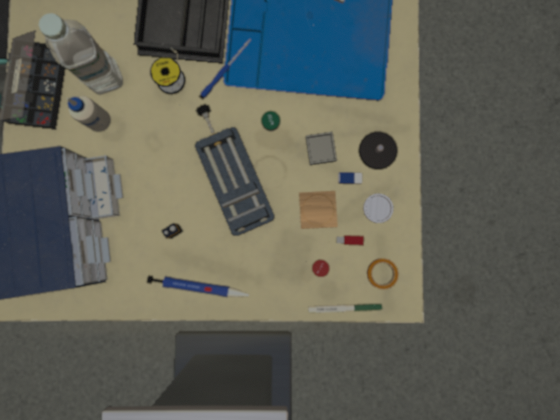

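View pics/scene0.png

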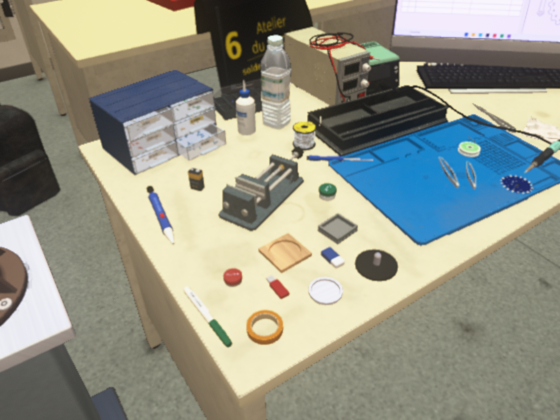

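Top view: battery (172,230), green pot (271,121), red tin (321,268), tape roll (382,273). The targets are box (320,149), stand (318,210), dish (378,208) and spindle (379,150). The bystanders are the eraser (350,178) and memory stick (350,240). The vise at (235,180) is an obstacle.

```bash
cat > h.py <<'E'
import numpy as np,cv2,pickle
from scipy.spatial.transform import Rotation as Ro
def ray(c,uv):
    K=np.array([[c['fx'],0,c['cx']],[0,c['fy'],c['cy']],[0,0,1]])
    p=cv2.undistortPoints(np.array(uv,float).reshape(-1,1,2),K,np.array([c['k1'],0,0,0,0.]))[:,0]
    return np.c_[p,np.ones(len(p))]
def ext(c,s=None):   # camera->world R, origin
    if 'R' in c: return c['R'].T,-c['R'].T@c['t']
    T=np.eye(4);T[:3,:3]=Ro.from_rotvec(s['ee_rot']).as_matrix();T[:3,3]=s['ee_pos']
    T=T@c['T_tool_cam'];return T[:3,:3],T[:3,3]
def plane(c,uv,z,s=None):
    R,o=ext(c,s);d=ray(c,uv)@R.T
    return o+d*((z-o[2])/d[:,2])[:,None]
def depthpt(c,uv,s=None):
    R,o=ext(c,s);u=np.array(uv,float).reshape(-1,2);i=u.round().astype(int)
    return o+(ray(c,u)*c['z_map'][i[:,1],i[:,0]][:,None])@R.T
def blob(m,near=None,amin=15):
    n,l,st,ce=cv2.connectedComponentsWithStats(m.astype(np.uint8))
    k=[i for i in range(1,n) if st[i,4]>=amin]
    if near is not None:k=sorted(k,key=lambda i:np.hypot(*(ce[i]-near)))
    return l==k[0],ce[k[0]],st[k[0]]
E
python3 - <<'E'
from h import *
c=pickle.load(open('top.pkl','rb'))
hsv=cv2.cvtColor(c['frame'],cv2.COLOR_RGB2HSV)
for n,p in dict(bat=(172,230),pot=(271,121),tin=(321,268),tape=(382,273),stand=(318,210),dish=(378,208),box=(320,149),spin=(379,150),eras=(345,178),erasW=(358,178),usb=(355,240),usbm=(340,239),vise=(235,180),tbl=(290,250)).items():
    print(n,hsv[p[1],p[0]],depthpt(c,[p]).round(3)[0])
# height-mask blobs
H,W=c['z_map'].shape;g=np.stack(np.meshgrid(np.arange(W),np.arange(H)),-1).reshape(-1,2)
P=depthpt(c,g).reshape(H,W,3);np.save('P.npy',P)
tb=P[(240<g.reshape(H,W,2)[...,1])&(g.reshape(H,W,2)[...,0]>250)&(g.reshape(H,W,2)[...,0]<290)&(g.reshape(H,W,2)[...,1]<280)]
print('table z',tb[:,2].mean(),tb[:,2].std())
S,V,Hh=hsv[...,1],hsv[...,2],hsv[...,0]
ms=dict(pot=((Hh>55)&(Hh<95)&(S>90),(271,121),.021),tin=(((Hh<6)|(Hh>172))&(S>130),(321,268),.015),tape=((Hh>6)&(Hh<20)&(S>140),(382,273),.012),
 usb=(((Hh<6)|(Hh>172))&(S>130),(355,240),.008),eras=((Hh>105)&(Hh<130)&(S>100),(345,178),.012),spin=(V<75,(379,150),.006),stand=((Hh>6)&(Hh<19)&(S>70)&(S<160),(318,210),.008),bat=(V<75,(172,230),.045),
 box=((S<60)&(V<170),(320,149),.014),dish=(S<50,(378,208),.008))
for n,(m,near,z) in ms.items():
    b,ce,st=blob(m,near);ct=max(cv2.findContours(b.astype(np.uint8),cv2.RETR_EXTERNAL,2)[0],key=cv2.contourArea)
    q=plane(c,ct[:,0],z)[:,:2];r=cv2.minAreaRect(q.astype(np.float32)*1000)
    print(n,st,'bbox/mid',np.round(r[0],1),np.round(r[1],1),round(r[2],1))
E
```

```text
bat [ 21  18 101] [0.457 0.039 0.049]
pot [79 63 97] [ 0.657 -0.127  0.019]
tin [  0 139 110] [ 0.394 -0.218  0.013]
tape [ 23  64 140] [ 0.386 -0.328  0.002]
stand [ 16 107 140] [ 0.498 -0.214  0.003]
dish [110  10 151] [ 0.502 -0.322  0.003]
box [ 25  25 111] [ 0.61  -0.217  0.005]
spin [14 30 93] [ 0.604 -0.32   0.027]
eras [110 160  89] [ 0.555 -0.262  0.012]
erasW [ 30   7 154] [ 0.556 -0.285  0.013]
usb [178 186 104] [ 0.444 -0.279  0.011]
usbm [ 30   8 125] [ 0.445 -0.253  0.006]
vise [38 11 91] [ 0.546 -0.065  0.037]
tbl [ 25  62 140] [ 0.425 -0.163  0.   ]
table z 0.00340196630473362 0.050714490989125685
pot [262 112  17  18 190] bbox/mid [ 657.8 -124.8] [29.9 29.7] 45.1
tin [313 261  16  15 173] bbox/mid [ 393.8 -217.2] [24.5 26.6] 0.6
tape [368 259  30  30 246] bbox/mid [ 385.3 -327.1] [51.4 50.4] 44.8
usb [345 236  18   9 146] bbox/mid [ 444.  -276.9] [30.5 14.3] 89.7
eras [341 173  12  10 119] bbox/mid [ 556.3 -264.3] [16.4 20.1] 0.5
spin [ 359  132   38   37 1077] bbox/mid [ 608.6 -321.8] [66.8 67.7] 0.4
stand [ 299  191   39   38 1298] bbox/mid [ 498.2 -212.7] [65.3 66. ] 3.6
bat [163 224  19  14 146] bbox/mid [456.6  40.2] [19.7 29. ] 34.7
box [305 131  33  35 902] bbox/mid [ 610.1 -217.3] [57.5 54.1] 8.8
dish [363 193  31  31 758] bbox/mid [ 502.  -321.4] [54.  54.5] 89.6
```

```bash
cat >> h.py <<'E'
def rows(*wp,start=None):
    """waypoints (x,y,z,yaw): print each call's shift/turn in the frame of the previous one"""
    from bench import telemetry
    s=telemetry.sense();p=np.array(s['ee_pos']);R=Ro.from_rotvec(s['ee_rot'])
    x=R.as_matrix()[:,0];print('t %.1f'%s['time'],'at',p.round(4),'yaw %.3f'%np.arctan2(x[1],x[0]),'q',np.round(s['joint_positions'],2),'tilt %.3f'%np.arccos(-R.as_matrix()[2,2]))
    for w in wp:
        q=np.array(w[:3]);Rn=Ro.from_euler('z',w[3])*Ro.from_euler('x',np.pi)
        d=R.inv().apply(q-p)/.03;tv=(R.inv()*Rn).as_rotvec()
        n=max(np.linalg.norm(q-p)/.05,np.linalg.norm(tv)/.149)
        print(' '.join('%.2f'%v for v in d),' '.join('%.3f'%v for v in tv),'| rows %.1f'%n);p,R=q,Rn
E
python3 - <<'E'
from h import *
rows((.40,.30,.2,-.965),(.455,.03,.2,-.965))
P=np.load('P.npy');v=P[125:240,195:275];print('vise max z',np.nanpercentile(v[...,2],[90,99,100]))
E
```

```text
t 0.1 at [0.257  0.6237 0.2257] yaw -0.391 q [ 1.47  0.36  0.01 -0.   -1.22 -0.29] tilt 0.001
8.52 8.16 0.87 0.001 -0.001 0.574 | rows 7.1
8.44 3.62 0.00 0.000 0.000 0.000 | rows 5.5
vise max z [0.06278115 0.06837323 0.88607626]
```

```bash
python3 - <<'E'
from h import *
rows((.32,.44,.2,-.965),(.38,.24,.2,-.965),(.455,.03,.2,-.965))
E
```

```text
t 0.1 at [0.257  0.6237 0.2257] yaw -0.391 q [ 1.47  0.36  0.01 -0.   -1.22 -0.29] tilt 0.001
4.28 4.86 0.86 0.001 -0.001 0.574 | rows 3.9
6.62 2.15 0.00 0.000 0.000 0.000 | rows 4.2
7.18 1.93 0.00 0.000 0.000 0.000 | rows 4.5
```

```bash
python3 -m pendant '4.28 4.86 0.86 0 0 0.574 0;4.28 4.86 0.86 0 0 0.574 0;4.28 4.86 0.86 0 0 0.574 0;4.28 4.86 0.86 0 0 0.574 0;4.28 4.86 0.86 0 0 0.574 0' 15 
python3 -m pendant '6.62 2.15 0 0 0 0 0;6.62 2.15 0 0 0 0 0;6.62 2.15 0 0 0 0 0;6.62 2.15 0 0 0 0 0;6.62 2.15 0 0 0 0 0' 
python3 -m pendant '7.18 1.93 0 0 0 0 0;7.18 1.93 0 0 0 0 0;7.18 1.93 0 0 0 0 0;7.18 1.93 0 0 0 0 0;7.18 1.93 0 0 0 0 0'
python3 -m pendant '0 0 0 0 0 0 0;0 0 0 0 0 0 0'
python3 - <<'E'
from h import *
from bench import imaging,telemetry
rows()
s=telemetry.sense();c=imaging.camera('wrist');pickle.dump((c,s),open('w1.pkl','wb'))
cv2.imwrite('pics/w1.png',c['frame'][:,:,::-1]);print(c['fx'],c['k1'],c['T_tool_cam'].round(3))
E
```

```text
time: 0.6
ee_pos: [0.3207, 0.435, 0.2]
ee_rot: [2.775, -1.466, -0.0]
wrist_force: [0.4, 1.3, 1.4]
grip_width: 0.0877
grip_force: 0.0
time: 1.1
ee_pos: [0.3804, 0.2364, 0.2007]
ee_rot: [2.781, -1.46, -0.001]
wrist_force: [0.6, 0.1, 0.1]
grip_width: 0.0877
grip_force: 0.0
time: 1.6
ee_pos: [0.456, 0.0277, 0.2007]
ee_rot: [2.782, -1.459, -0.0]
wrist_force: [0.5, -0.0, -0.2]
grip_width: 0.0876
grip_force: 0.0
time: 1.8
ee_pos: [0.4556, 0.0301, 0.2005]
ee_rot: [2.782, -1.459, -0.001]
wrist_force: [-0.9, -0.1, -0.7]
grip_width: 0.0873
grip_force: 0.0
t 1.8 at [0.4556 0.0301 0.2005] yaw -0.966 q [ 0.5   0.01 -0.49 -0.   -1.07  0.11] tilt 0.000
330.5408366305474 -0.05661586956476787 [[-0.    -0.966 -0.258  0.068]
 [ 1.    -0.    -0.    -0.001]
 [ 0.    -0.258  0.966 -0.157]
 [ 0.     0.     0.     1.   ]]
```

View pics/w1.png

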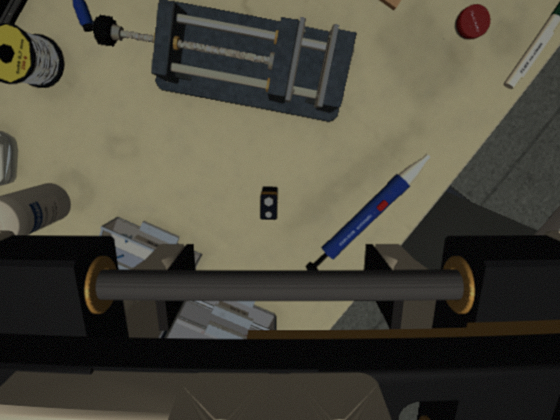

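The wrist view shows the battery top at (269,203), its 18 mm side across the closing direction. Studs are at about (270,202) and (269,214). The way down is free.

```bash
python3 - <<'E'
from h import *
c,s=pickle.load(open('w1.pkl','rb'))
print('studs',plane(c,[(270,202),(269,214)],.048,s).round(4))
H,W=c['z_map'].shape;g=np.stack(np.meshgrid(np.arange(245,295),np.arange(170,235)),-1).reshape(-1,2)
P=depthpt(c,g,s);m=(P[:,2]>.038)&(P[:,2]<.055)
r=cv2.minAreaRect(P[m][:,:2].astype(np.float32)*1000);print(m.sum(),r,np.median(P[m][:,2]),'px mean',g[m].mean(0))
V=c['frame'].max(2)[170:235,245:295];b,ce,st=blob(V<70,(24,30));print(st)
E
```

```text
studs [[0.4601 0.0411 0.048 ]
 [0.4542 0.0516 0.048 ]]
469 ((458.1629333496094, 47.08293151855469), (17.00893211364746, 26.059513092041016), 34.49520492553711) 0.043959298645704026 px mean [268.50959488 206.20469083]
[ 15  17  18  33 459]
```

```bash
python3 - <<'E'
from h import *
rows((.458,.0465,.085,-.968),(.458,.0465,.020,-.968))
E
```

```text
t 1.9 at [0.4555 0.0307 0.2006] yaw -0.965 q [ 0.5   0.01 -0.49 -0.   -1.07  0.11] tilt 0.000
-0.39 -0.37 3.85 0.000 0.000 0.003 | rows 2.3
0.00 -0.00 2.17 0.000 0.000 0.000 | rows 1.3
```

```bash
python3 -m pendant '-0.39 -0.37 2 0 0 0 140;-0.39 -0.37 3.85 0 0 0 140;-0.39 -0.37 3.85 0 0 0 140;-0.39 -0.37 3.85 0 0 0 140;-0.39 -0.37 3.85 0 0 0 140' 15 
python3 -m pendant '0 0 1 0 0 0 140;0 0 2.17 0 0 0 140;0 0 2.17 0 0 0 140;0 0 2.17 0 0 0 140;0 0 2.17 0 0 0 140'
python3 -m pendant '0 0 0 0 0 0 255;0 0 0 0 0 0 255;0 0 0 0 0 0 255;0 0 0 0 0 0 255;0 0 0 0 0 0 255' 20
```

```text
time: 2.35
ee_pos: [0.4584, 0.0473, 0.0859]
ee_rot: [2.784, -1.454, 0.001]
wrist_force: [-0.2, -0.2, -0.0]
grip_width: 0.0531
grip_force: 0.0
time: 2.85
ee_pos: [0.4595, 0.0472, 0.0223]
ee_rot: [-2.781, 1.455, -0.003]
wrist_force: [0.3, -0.1, 0.2]
grip_width: 0.0396
grip_force: 0.0
time: 3.35
ee_pos: [0.4583, 0.0464, 0.0207]
ee_rot: [-2.783, 1.457, -0.001]
wrist_force: [-1.2, 0.0, 6.1]
grip_width: 0.0168
grip_force: 20.0
```

```bash
python3 - <<'E'
from h import *
rows((.458,.0465,.15,-.968),(.54,-.07,.16,-1.2),(.61,-.15,.16,-1.43))
E
```

```text
t 3.4 at [0.4583 0.0464 0.0207] yaw -0.965 q [ 0.53  0.26 -0.71  0.   -0.6   0.08] tilt 0.001
-0.01 0.00 -4.31 -0.001 -0.000 0.003 | rows 2.6
4.75 -0.05 -0.33 0.000 -0.000 0.232 | rows 2.9
3.33 -1.21 -0.00 0.000 -0.000 0.230 | rows 2.1
```

```bash
python3 -m pendant '0 0 -1 0 0 0 255;0 0 -2.2 0 0 0 255;0 0 -3.3 0 0 0 255;0 0 -4.31 0 0 0 255;0 0 -4.31 0 0 0 255' 
python3 -m pendant '1.2 0 -0.1 0 0 0.06 255;2.4 0 -0.2 0 0 0.12 255;3.6 0 -0.3 0 0 0.18 255;4.75 0 -0.33 0 0 0.232 255;4.75 0 -0.33 0 0 0.232 255'
python3 -m pendant '1.1 -0.4 0 0 0 0.08 255;2.2 -0.8 0 0 0 0.16 255;3.33 -1.21 0 0 0 0.23 255;3.33 -1.21 0 0 0 0.23 255;3.33 -1.21 0 0 0 0.23 255'
python3 - <<'E'
from h import *
from bench import imaging,telemetry
rows()
s=telemetry.sense();c=imaging.camera('wrist');pickle.dump((c,s),open('w2.pkl','wb'))
cv2.imwrite('pics/w2.png',c['frame'][:,:,::-1])
E
```

```text
time: 3.85
ee_pos: [0.4603, 0.0472, 0.1535]
ee_rot: [-2.779, 1.454, -0.007]
wrist_force: [1.0, -0.4, -0.2]
grip_width: 0.0169
grip_force: 20.0
time: 4.35
ee_pos: [0.5404, -0.0735, 0.1581]
ee_rot: [2.591, -1.775, -0.001]
wrist_force: [-0.9, -0.5, -1.6]
grip_width: 0.0168
grip_force: 20.0
time: 4.85
ee_pos: [0.6087, -0.1509, 0.1577]
ee_rot: [2.373, -2.056, -0.003]
wrist_force: [-1.4, 0.3, -1.1]
grip_width: 0.017
grip_force: 20.0
t 4.8 at [ 0.6087 -0.1509  0.1577] yaw -1.428 q [ 0.07  0.33 -0.19 -0.   -1.05  0.08] tilt 0.003
```

View pics/w2.png

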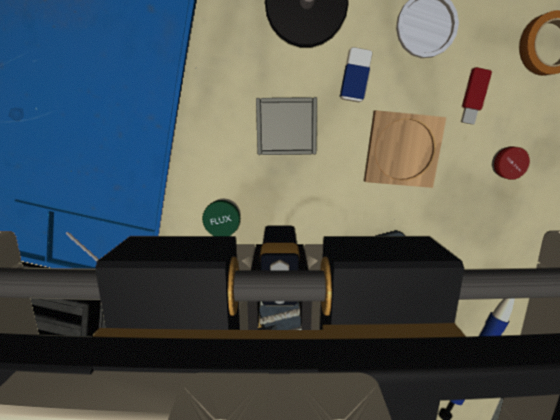

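Wrist view: battery held and upright. Box corners are at (257,97), (317,98), (316,155) and (257,155), nearly aligned with the tool. Pot lid is at (221,218), stand at (404,149), dish at (428,25), tin at (512,163).

```bash
python3 - <<'E'
from h import *
c,s=pickle.load(open('w2.pkl','rb'))
b=plane(c,[(257,97),(317,98),(316,155),(257,155)],.014,s)[:,:2];print('box',b.mean(0),np.linalg.norm(np.diff(b,axis=0),axis=1))
b=plane(c,[(373,110),(446,117),(437,187),(364,183)],.008,s)[:,:2];print('stand',b.mean(0),np.linalg.norm(np.diff(b,axis=0),axis=1))
hsv=cv2.cvtColor(c['frame'],cv2.COLOR_RGB2HSV);Hh,S,V=cv2.split(hsv)
for n,m,nr,z in (('pot',(Hh>50)&(Hh<95)&(S>80),(221,218),.021),('tin',((Hh<6)|(Hh>172))&(S>120),(512,163),.015),('dish',(S<40)&(V>90),(428,25),.008)):
    mm,ce,st=blob(m,nr);ct=max(cv2.findContours(mm.astype(np.uint8),0,2)[0],key=cv2.contourArea)
    q=plane(c,ct[:,0],z,s)[:,:2].astype(np.float32)*1000;print(n,st,cv2.minEnclosingCircle(q))
x,y=.61,-.217
rows((.61,-.217,.12,-1.43))
E
```

```text
box [ 0.61122497 -0.21490028] [0.05214579 0.0493447  0.05330758]
stand [ 0.49930876 -0.21023283] [0.06797815 0.06491638 0.07099886]
pot [203 201  37  36 960] ((659.15185546875, -123.89149475097656), 18.180255889892578)
tin [494 147  35  32 842] ((399.1402893066406, -214.44761657714844), 17.309289932250977)
dish [ 397    0   62   58 2887] ((503.71014404296875, -318.526123046875), 27.16737937927246)
t 4.9 at [ 0.6086 -0.1503  0.1581] yaw -1.427 q [ 0.07  0.33 -0.19 -0.   -1.05  0.08] tilt 0.002
2.21 0.27 1.27 0.002 0.001 0.003 | rows 1.5
```

```bash
python3 - <<'E'
from h import *
rows((.6105,-.2157,.10,-1.43),(.6105,-.2157,.026,-1.43))
E
```

```text
t 4.9 at [ 0.6086 -0.1503  0.1581] yaw -1.427 q [ 0.07  0.33 -0.19 -0.   -1.05  0.08] tilt 0.002
2.17 0.24 1.94 0.002 0.001 0.003 | rows 1.8
0.00 -0.00 2.47 0.000 0.000 0.000 | rows 1.5
```

```bash
python3 -m pendant '1.1 0.1 1 0 0 0 255;2.17 0.24 1.94 0 0 0 255;2.17 0.24 1.94 0 0 0 255;2.17 0.24 1.94 0 0 0 255;2.17 0.24 1.94 0 0 0 255' 
python3 -m pendant '0 0 0.7 0 0 0 255;0 0 1.4 0 0 0 255;0 0 2.0 0 0 0 255;0 0 2.4 0 0 0 255;0 0 2.4 0 0 0 255'
python3 -m pendant '0 0 0 0 0 0 255;0 0 0.02 0 0 0 255'; python3 -c "from h import *;rows()"
```

```text
time: 5.4
ee_pos: [0.612, -0.2151, 0.1021]
ee_rot: [-2.376, 2.054, -0.002]
wrist_force: [-0.1, -0.0, -0.5]
grip_width: 0.017
grip_force: 20.0
time: 5.9
ee_pos: [0.6112, -0.215, 0.0284]
ee_rot: [2.376, -2.054, -0.002]
wrist_force: [-1.7, 0.6, -0.5]
grip_width: 0.0168
grip_force: 20.0
time: 6.1
ee_pos: [0.6127, -0.2159, 0.03]
ee_rot: [-2.375, 2.054, -0.003]
wrist_force: [0.1, -0.7, -0.7]
grip_width: 0.0168
grip_force: 20.0
t 6.1 at [ 0.6127 -0.2159  0.03  ] yaw -1.426 q [-0.04  0.49 -0.27  0.   -0.8   0.18] tilt 0.002
```

```bash
python3 -m pendant '0 0 0.05 0 0 0 255;0 0 0.1 0 0 0 255;0 0 0.1 0 0 0 255;0 0 0.1 0 0 0 255'; python3 -m pendant '0 0 0.03 0 0 0 255;0 0 0.05 0 0 0 255;0 0 0.05 0 0 0 255;0 0 0.05 0 0 0 255'
```

```text
time: 6.5
ee_pos: [0.6116, -0.2161, 0.0256]
ee_rot: [2.375, -2.056, -0.0]
wrist_force: [-0.1, 0.3, -1.4]
grip_width: 0.0173
grip_force: 20.0
time: 6.9
ee_pos: [0.6118, -0.2161, 0.0248]
ee_rot: [-2.376, 2.056, -0.001]
wrist_force: [-2.1, 0.9, 5.5]
grip_width: 0.0171
grip_force: 20.0
```

```bash
python3 -m pendant '0 0 0 0 0 0 130;0 0 0 0 0 0 130;0 0 0 0 0 0 130;0 0 0 0 0 0 130;0 0 0 0 0 0 130'; python3 -m pendant '0 0 -1 0 0 0 130;0 0 -2 0 0 0 100;0 0 -3.4 0 0 0 80;0 0 -3.4 0 0 0 80;0 0 -3.4 0 0 0 80'
python3 - <<'E'
from h import *
rows((.6588,-.1243,.10,-.785),(.6588,-.1243,.0115,-.785))
from bench import imaging,telemetry
s=telemetry.sense();c=imaging.camera('wrist');pickle.dump((c,s),open('w3.pkl','wb'))
cv2.imwrite('pics/w3.png',c['frame'][:,:,::-1])
E
```

```text
time: 7.4
ee_pos: [0.6116, -0.216, 0.0239]
ee_rot: [2.375, -2.056, -0.0]
wrist_force: [0.1, -0.3, 0.3]
grip_width: 0.0423
grip_force: 0.0
time: 7.9
ee_pos: [0.6123, -0.216, 0.1275]
ee_rot: [-2.374, 2.055, -0.003]
wrist_force: [-0.5, -0.9, -0.3]
grip_width: 0.0596
grip_force: 0.0
t 7.9 at [ 0.6123 -0.216   0.1275] yaw -1.427 q [-0.04  0.39 -0.18 -0.   -1.    0.18] tilt 0.003
-2.80 -1.97 0.92 -0.003 -0.001 -0.642 | rows 4.3
-0.00 -0.00 2.95 0.000 0.000 0.000 | rows 1.8
```

View pics/w3.png

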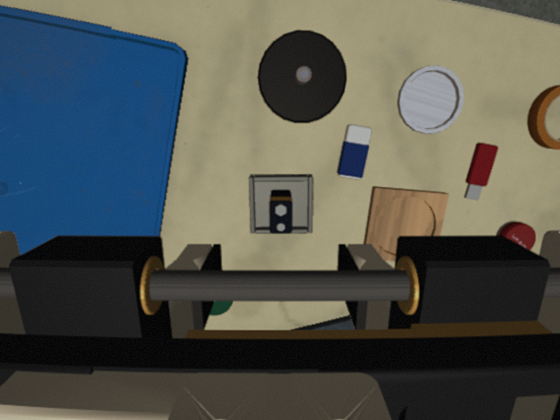

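The battery stands upright in the box at (281,210). Spindle is at (303,75), dish at (430,99).

```bash
python3 - <<'E'
from h import *
c,s=pickle.load(open('w3.pkl','rb'))
hsv=cv2.cvtColor(c['frame'],cv2.COLOR_RGB2HSV);Hh,S,V=cv2.split(hsv)
for n,m,nr,z in (('spin',(V<70),(303,90),.006),('dish',(S<40)&(V>90),(428,99),.008)):
    mm,ce,st=blob(m,nr);ct=max(cv2.findContours(mm.astype(np.uint8),0,2)[0],key=cv2.contourArea)
    q=plane(c,ct[:,0],z,s)[:,:2].astype(np.float32)*1000;print(n,st,cv2.minEnclosingCircle(q))
print('post',plane(c,[(303,74)],.028,s))
E
python3 -m pendant '-1.4 -1 0.3 0 0 -0.15 80;-2.8 -1.97 0.6 0 0 -0.3 80;-2.8 -1.97 0.92 0 0 -0.45 80;-2.8 -1.97 0.92 0 0 -0.59 80;-2.8 -1.97 0.92 0 0 -0.642 80'
python3 -m pendant '0 0 0 0 0 0 80;0 0 0 0 0 0 80'
python3 - <<'E'
from h import *
rows((.6588,-.1243,.0095,-.785))
E
```

```text
spin [ 258   30   88   93 6203] ((610.08203125, -320.0159606933594), 35.1726188659668)
dish [ 399   65   65   69 3402] ((503.86566162109375, -318.9247741699219), 26.942340850830078)
post [[ 0.61042433 -0.31949165  0.028     ]]
time: 8.45
ee_pos: [0.657, -0.1236, 0.0959]
ee_rot: [2.905, -1.192, -0.006]
wrist_force: [1.3, -0.4, -0.2]
grip_width: 0.0605
grip_force: 0.0
time: 8.65
ee_pos: [0.6575, -0.1244, 0.0973]
ee_rot: [2.901, -1.204, -0.003]
wrist_force: [-0.3, -0.6, -0.8]
grip_width: 0.06
grip_force: 0.0
t 8.7 at [ 0.6575 -0.1244  0.0973] yaw -0.787 q [ 0.1   0.45 -0.16 -0.   -0.96  0.68] tilt 0.002
0.03 -0.04 2.93 0.001 0.001 -0.002 | rows 1.8
```

```bash
python3 -m pendant '0 0 0.8 0 0 0 80;0 0 1.6 0 0 0 80;0.03 -0.04 2.3 0 0 0 80;0.03 -0.04 2.93 0 0 0 80;0.03 -0.04 2.93 0 0 0 80'
python3 -m pendant '0 0 0 0 0 0 80;0 0 0 0 0 0 255;0 0 0 0 0 0 255;0 0 0 0 0 0 255;0 0 0 0 0 0 255' 15
python3 -m pendant '0 0 -1 0 0 0 255;0 0 -2 0 0 0 255;0 0 -3 0 0 0 255;0 0 -3 0 0 0 255;0 0 -3 0 0 0 255'
python3 - <<'E'
from h import *
rows((.58,-.17,.12,-.785),(.499,-.2105,.11,-.785),(.499,-.2105,.020,-.785))
E
```

```text
time: 9.15
ee_pos: [0.6571, -0.1244, 0.0073]
ee_rot: [2.899, -1.204, -0.008]
wrist_force: [0.3, 0.4, 0.4]
grip_width: 0.06
grip_force: 0.0
time: 9.65
ee_pos: [0.6599, -0.1242, 0.0113]
ee_rot: [-2.902, 1.201, -0.001]
wrist_force: [-0.4, 0.4, 2.8]
grip_width: 0.0336
grip_force: 14.1
time: 10.15
ee_pos: [0.6599, -0.124, 0.1016]
ee_rot: [-2.902, 1.201, -0.003]
wrist_force: [1.0, 0.2, -1.5]
grip_width: 0.0338
grip_force: 15.0
t 10.2 at [ 0.6599 -0.124   0.1016] yaw -0.785 q [ 0.1   0.45 -0.15 -0.   -0.97  0.68] tilt 0.002
-0.80 2.97 -0.62 -0.002 -0.001 0.000 | rows 1.9
-0.96 2.86 0.33 0.000 0.000 0.000 | rows 1.8
-0.00 -0.00 3.00 0.000 0.000 0.000 | rows 1.8
```

```bash
python3 -m pendant '-0.4 1.5 -0.3 0 0 0 255;-0.8 2.97 -0.62 0 0 0 255;-1.3 4.4 -0.5 0 0 0 255;-1.76 5.83 -0.3 0 0 0 255;-1.76 5.83 -0.3 0 0 0 255'
python3 -m pendant '0 0 0.8 0 0 0 255;0 0 1.6 0 0 0 255;0 0 2.4 0 0 0 255;0 0 2.9 0 0 0 255;0 0 2.9 0 0 0 255'
python3 - <<'E'
from h import *
rows((.4988,-.2112,.012,-.785))
E
```

```text
time: 10.65
ee_pos: [0.492, -0.2117, 0.1077]
ee_rot: [2.9, -1.206, -0.009]
wrist_force: [0.9, -0.3, 0.2]
grip_width: 0.0336
grip_force: 15.0
time: 11.15
ee_pos: [0.4962, -0.2103, 0.0196]
ee_rot: [2.901, -1.202, -0.009]
wrist_force: [-0.6, -0.6, 0.0]
grip_width: 0.0337
grip_force: 15.0
t 11.2 at [ 0.4962 -0.2103  0.0196] yaw -0.785 q [-0.04  0.37 -0.53 -0.   -0.68  0.82] tilt 0.006
0.08 -0.04 0.25 0.004 0.005 -0.000 | rows 0.2
```

```bash
python3 -m pendant '0 0 0 0 0 0 255;0.06 -0.03 0 0 0 0 255;0.06 -0.03 0.1 0 0 0 255;0.06 -0.03 0.17 0 0 0 255;0.06 -0.03 0.17 0 0 0 255'
python3 -m pendant '0 0 0.05 0 0 0 255;0 0 0.05 0 0 0 255;0 0 0.05 0 0 0 255'; python3 -m pendant '0 0 0.05 0 0 0 255;0 0 0.05 0 0 0 255;0 0 0.05 0 0 0 255'
```

```text
time: 11.65
ee_pos: [0.5005, -0.2112, 0.0175]
ee_rot: [-2.903, 1.201, -0.0]
wrist_force: [0.0, -0.8, -1.1]
grip_width: 0.0339
grip_force: 15.0
time: 11.95
ee_pos: [0.5005, -0.2113, 0.016]
ee_rot: [2.903, -1.201, -0.0]
wrist_force: [0.7, 0.1, -0.8]
grip_width: 0.0338
grip_force: 15.0
time: 12.25
ee_pos: [0.5005, -0.2113, 0.0144]
ee_rot: [2.903, -1.201, -0.0]
wrist_force: [0.5, -0.3, 0.6]
grip_width: 0.0334
grip_force: 15.0
```

```bash
python3 -m pendant '0 0 0.04 0 0 0 255;0 0 0.04 0 0 0 255;0 0 0.04 0 0 0 255'
python3 -m pendant '0 0 0 0 0 0 90;0 0 0 0 0 0 90;0 0 0 0 0 0 90;0 0 0 0 0 0 90;0 0 0 0 0 0 90'
python3 -m pendant '0 0 -1 0 0 0 90;0 0 -2 0 0 0 80;0 0 -3 0 0 0 80;0 0 -3 0 0 0 80;0 0 -3 0 0 0 80'
python3 - <<'E'
from h import *
rows((.42,-.2145,.12,0),(.398,-.2155,.01,0))
E
```

```text
time: 12.55
ee_pos: [0.5007, -0.2113, 0.0137]
ee_rot: [2.903, -1.201, 0.001]
wrist_force: [-1.3, 0.8, 5.6]
grip_width: 0.0332
grip_force: 15.0
time: 13.05
ee_pos: [0.5005, -0.2112, 0.0131]
ee_rot: [2.903, -1.201, -0.0]
wrist_force: [0.2, 0.7, 0.7]
grip_width: 0.0565
grip_force: 0.0
time: 13.55
ee_pos: [0.5009, -0.2112, 0.1039]
ee_rot: [-2.902, 1.201, -0.003]
wrist_force: [-0.2, -0.7, -0.9]
grip_width: 0.0601
grip_force: 0.0
t 13.6 at [ 0.5009 -0.2112  0.1039] yaw -0.785 q [-0.04  0.26 -0.44 -0.   -0.87  0.82] tilt 0.002
-1.83 1.98 -0.54 -0.001 -0.002 -0.785 | rows 5.3
-0.73 0.03 3.67 0.000 0.000 0.000 | rows 2.2
```

```bash
python3 - <<'E'
from h import *
rows((.42,-.2145,.2,0))
E
python3 -m pendant '-0.6 0.6 -0.8 0 0 -0.14 80;-1.2 1.3 -1.6 0 0 -0.29 80;-1.83 1.98 -2.4 0 0 -0.43 80;-1.83 1.98 -3.2 0 0 -0.57 80;-1.83 1.98 -3.2 0 0 -0.71 80'
python3 -m pendant '0 0 0 0 0 -0.075 80;0 0 0 0 0 -0.075 80;0 0 0 0 0 -0.075 80'
python3 - <<'E'
from h import *
from bench import imaging,telemetry
rows((.42,-.2145,.2,0))
s=telemetry.sense();c=imaging.camera('wrist');pickle.dump((c,s),open('w4.pkl','wb'))
cv2.imwrite('pics/w4.png',c['frame'][:,:,::-1])
E
```

```text
t 13.6 at [ 0.5009 -0.2112  0.1039] yaw -0.785 q [-0.04  0.26 -0.44 -0.   -0.87  0.82] tilt 0.002
-1.83 1.98 -3.21 -0.001 -0.002 -0.785 | rows 5.3
time: 14.05
ee_pos: [0.4203, -0.2149, 0.2016]
ee_rot: [3.139, -0.108, 0.006]
wrist_force: [0.3, -0.6, -1.2]
grip_width: 0.0604
grip_force: 0.0
time: 14.35
ee_pos: [0.4192, -0.2144, 0.1983]
ee_rot: [-3.141, 0.004, 0.003]
wrist_force: [0.2, 0.9, 0.4]
grip_width: 0.0598
grip_force: 0.0
t 14.3 at [ 0.4192 -0.2144  0.1983] yaw -0.002 q [-0.05  0.04 -0.46 -0.   -1.07  1.62] tilt 0.002
0.03 0.00 -0.06 -0.000 0.002 -0.002 | rows 0.0
```

View pics/w4.png

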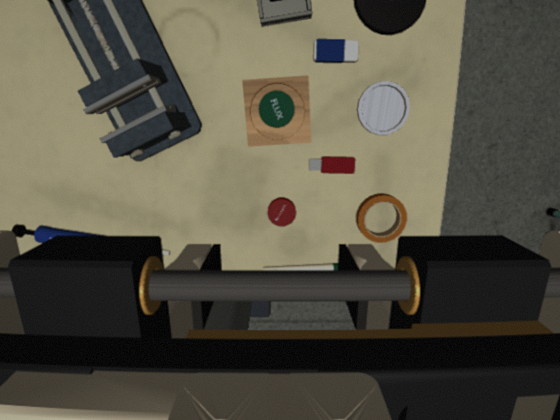

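The pot sits centred in the well at (277,108). The tin is at (282,212), the tape roll at (382,217) and the dish at (383,108).

```bash
python3 - <<'E'
from h import *
c,s=pickle.load(open('w4.pkl','rb'))
hsv=cv2.cvtColor(c['frame'],cv2.COLOR_RGB2HSV);Hh,S,V=cv2.split(hsv)
for n,m,nr,z in (('pot',(Hh>50)&(Hh<95)&(S>80),(277,108),.0235),('tin',((Hh<6)|(Hh>172))&(S>120),(282,212),.015),('dish',(S<40)&(V>90),(383,108),.008),('tape',(Hh>6)&(Hh<20)&(S>130),(382,217),.012)):
    mm,ce,st=blob(m,nr);ct=max(cv2.findContours(mm.astype(np.uint8),0,2)[0],key=cv2.contourArea)
    q=plane(c,ct[:,0],z,s)[:,:2].astype(np.float32)*1000;print(n,st,cv2.minEnclosingCircle(q))
print(depthpt(c,[(277,108),(282,212)],s).round(4))
rows((.398,-.2155,.1,0),(.398,-.2155,.0085,0))
E
```

```text
pot [259  91  35  36 879] ((501.3026123046875, -209.81454467773438), 16.740327835083008)
tin [268 198  27  28 568] ((395.9837341308594, -214.44662475585938), 15.290901184082031)
dish [ 357   81   53   54 2225] ((502.93731689453125, -318.56427001953125), 27.06744956970215)
tape [357 194  50  48 833] ((387.9628601074219, -323.7358093261719), 28.178897857666016)
[[ 0.502  -0.2106  0.0227]
 [ 0.395  -0.2155  0.0127]]
t 14.4 at [ 0.4193 -0.2144  0.1984] yaw -0.002 q [-0.05  0.04 -0.46 -0.   -1.07  1.62] tilt 0.002
-0.71 0.04 3.28 -0.000 0.002 -0.002 | rows 2.0
0.00 -0.00 3.05 0.000 0.000 0.000 | rows 1.8
```

```bash
python3 -m pendant '-0.4 0.02 1 0 0 0 80;-0.79 0.02 2.2 0 0 0 80;-0.79 0.02 3.28 0 0 0 80;-0.79 0.02 3.28 0 0 0 80;-0.79 0.02 3.28 0 0 0 80'
python3 -m pendant '0 0 0.8 0 0 0 80;0 0 1.6 0 0 0 80;0 0 2.4 0 0 0 80;0 0 2.9 0 0 0 80;0 0 2.9 0 0 0 80'
python3 -m pendant '0 0 0 0 0 0 80;0 0 0 0 0 0 80'
python3 -c "from h import *;rows((.3955,-.215,.0075,0))"
```

```text
time: 14.9
ee_pos: [0.3962, -0.2153, 0.1011]
ee_rot: [3.141, -0.0, -0.002]
wrist_force: [1.0, -0.5, 0.2]
grip_width: 0.0601
grip_force: 0.0
time: 15.4
ee_pos: [0.3965, -0.2151, 0.0138]
ee_rot: [3.142, -0.0, -0.002]
wrist_force: [-0.5, 0.2, 0.2]
grip_width: 0.0602
grip_force: 0.0
time: 15.6
ee_pos: [0.3975, -0.2152, 0.0154]
ee_rot: [3.141, 0.001, 0.004]
wrist_force: [0.2, 0.5, 0.6]
grip_width: 0.0599
grip_force: 0.0
t 15.6 at [ 0.3975 -0.2152  0.0154] yaw 0.000 q [-0.06  0.26 -0.73  0.   -0.58  1.63] tilt 0.003
-0.07 -0.01 0.26 0.000 -0.003 0.000 | rows 0.2
```

```bash
python3 -m pendant '-0.05 0 0.1 0 0 0 80;-0.05 0 0.25 0 0 0 80;-0.05 0 0.25 0 0 0 80;-0.05 0 0.25 0 0 0 80'
python3 -m pendant '0 0 0 0 0 0 255;0 0 0 0 0 0 255;0 0 0 0 0 0 255;0 0 0 0 0 0 255;0 0 0 0 0 0 255' 15
python3 -m pendant '0 0 -1 0 0 0 255;0 0 -2 0 0 0 255;0 0 -3 0 0 0 255;0 0 -3 0 0 0 255;0 0 -3 0 0 0 255'
python3 -c "from h import *;rows((.5035,-.319,.1,0),(.5035,-.319,.018,0))"
```

```text
time: 16.0
ee_pos: [0.3944, -0.2151, 0.0063]
ee_rot: [3.142, 0.0, -0.0]
wrist_force: [-0.0, -1.0, 0.5]
grip_width: 0.0603
grip_force: 0.0
time: 16.5
ee_pos: [0.3945, -0.2151, 0.0064]
ee_rot: [3.142, 0.0, 0.0]
wrist_force: [-0.4, 0.1, -0.6]
grip_width: 0.0292
grip_force: 15.0
time: 17.0
ee_pos: [0.3948, -0.215, 0.0969]
ee_rot: [-3.142, -0.0, -0.003]
wrist_force: [-0.4, 0.1, -1.2]
grip_width: 0.0297
grip_force: 15.0
t 17.0 at [ 0.3948 -0.215   0.0969] yaw 0.000 q [-0.06  0.12 -0.65 -0.   -0.8   1.63] tilt 0.002
3.62 3.47 -0.10 -0.000 -0.002 0.000 | rows 3.0
0.00 -0.00 2.73 0.000 0.000 0.000 | rows 1.6
```

```bash
python3 -m pendant '1.2 1.15 0 0 0 0 255;2.4 2.3 0 0 0 0 255;3.62 3.47 -0.1 0 0 0 255;3.62 3.47 -0.1 0 0 0 255;3.62 3.47 -0.1 0 0 0 255'
python3 -m pendant '0 0 0.8 0 0 0 255;0 0 1.6 0 0 0 255;0 0 2.3 0 0 0 255;0 0 2.73 0 0 0 255;0 0 2.73 0 0 0 255'
python3 -m pendant '0 0 0 0 0 0 255;0 0 0 0 0 0 255;0 0 0 0 0 0 255'
python3 -c "from h import *;rows((.5035,-.319,.0095,0))"
```

```text
time: 17.5
ee_pos: [0.5023, -0.3195, 0.0966]
ee_rot: [-3.14, 0.002, 0.006]
wrist_force: [-0.6, 0.5, -0.7]
grip_width: 0.0296
grip_force: 15.0
time: 18.0
ee_pos: [0.501, -0.3181, 0.0155]
ee_rot: [-3.14, -0.001, 0.007]
wrist_force: [-0.1, -0.2, 0.1]
grip_width: 0.0294
grip_force: 15.0
time: 18.3
ee_pos: [0.5038, -0.3193, 0.0186]
ee_rot: [3.141, 0.001, 0.003]
wrist_force: [0.0, 0.2, 0.3]
grip_width: 0.0297
grip_force: 15.0
t 18.3 at [ 0.5038 -0.3193  0.0186] yaw 0.000 q [-0.24  0.44 -0.4   0.   -0.72  1.81] tilt 0.002
-0.01 -0.01 0.30 0.001 -0.002 0.000 | rows 0.2
```

```bash
python3 -m pendant '0 0 0.1 0 0 0 255;0 0 0.2 0 0 0 255;0 0 0.25 0 0 0 255;0 0 0.25 0 0 0 255;0 0 0.25 0 0 0 255'
python3 -m pendant '0 0 0 0 0 0 255;0 0 0.03 0 0 0 255;0 0 0.03 0 0 0 255'
```

```text
time: 18.8
ee_pos: [0.503, -0.3192, 0.0098]
ee_rot: [-3.142, -0.0, 0.0]
wrist_force: [-0.2, 0.7, -0.8]
grip_width: 0.0294
grip_force: 15.0
time: 19.1
ee_pos: [0.5031, -0.3191, 0.009]
ee_rot: [-3.142, -0.0, 0.0]
wrist_force: [-0.4, 0.2, -0.4]
grip_width: 0.0294
grip_force: 15.0
```

```bash
python3 -m pendant '0 0 0 0 0 0 120;0 0 0 0 0 0 120;0 0 0 0 0 0 120;0 0 0 0 0 0 120'
python3 -m pendant '0 0 -0.5 0 0 0 110;0 0 -1.5 0 0 0 0;0 0 -3 0 0 0 0;0 0 -3 0 0 0 0;0 0 -3 0 0 0 0'
python3 -c "from h import *;rows((.3877,-.3243,.11,0),(.3877,-.3243,.015,0))"
```

```text
time: 19.5
ee_pos: [0.5031, -0.3192, 0.0091]
ee_rot: [3.142, 0.0, 0.0]
wrist_force: [0.2, 0.2, -0.8]
grip_width: 0.0459
grip_force: 0.0
time: 20.0
ee_pos: [0.5039, -0.3193, 0.1005]
ee_rot: [3.141, 0.0, 0.005]
wrist_force: [-0.2, 1.7, -1.1]
grip_width: 0.0767
grip_force: 0.0
t 20.0 at [ 0.5039 -0.3193  0.1005] yaw 0.000 q [-0.24  0.34 -0.33 -0.   -0.9   1.81] tilt 0.003
-3.87 0.17 -0.33 0.001 -0.003 0.000 | rows 2.3
0.00 -0.00 3.17 0.000 0.000 0.000 | rows 1.9
```

```bash
python3 -m pendant '-1.3 0.06 -1 0 0 0 0;-2.6 0.1 -2 0 0 0 0;-3.87 0.17 -2.3 0 0 0 0;-3.87 0.17 -2.3 0 0 0 0;-3.87 0.17 -2.3 0 0 0 0'
python3 -m pendant '0 0 0 0 0 0 0;0 0 0 0 0 0 0;0 0 0 0 0 0 0'
python3 - <<'E'
from h import *
from bench import imaging,telemetry
s=telemetry.sense();c=imaging.camera('wrist')
cv2.imwrite('pics/w5.png',c['frame'][:,:,::-1])
hsv=cv2.cvtColor(c['frame'],cv2.COLOR_RGB2HSV);Hh,S,V=cv2.split(hsv)
for n,m,nr,z in (('tin',((Hh<6)|(Hh>172))&(S>120),(282,90),.0175),('tape',(Hh>6)&(Hh<20)&(S>130),(282,217),.012)):
    mm,ce,st=blob(m,nr,200);ct=max(cv2.findContours(mm.astype(np.uint8),0,2)[0],key=cv2.contourArea)
    q=plane(c,ct[:,0],z,s)[:,:2].astype(np.float32)*1000;print(n,st,cv2.minEnclosingCircle(q),depthpt(c,[ce],s))
rows((.3877,-.3243,.11,0))
E
```

```text
time: 20.5
ee_pos: [0.3862, -0.3243, 0.1678]
ee_rot: [-3.141, 0.001, -0.0]
wrist_force: [0.4, -0.2, -0.1]
grip_width: 0.0878
grip_force: 0.0
time: 20.8
ee_pos: [0.3874, -0.3241, 0.1672]
ee_rot: [-3.141, -0.001, 0.002]
wrist_force: [-0.2, -0.3, 0.7]
grip_width: 0.0879
grip_force: 0.0
tin [257  50  34  37 915] ((502.6469421386719, -317.55194091796875), 15.00193977355957) [[ 0.50285846 -0.31744761  0.01649365]]
tape [255 169  55  55 987] ((387.1006774902344, -325.0872497558594), 27.125856399536133) [[ 0.38590309 -0.32517346 -0.00079242]]
t 20.9 at [ 0.3873 -0.3241  0.1673] yaw 0.001 q [-0.31  0.13 -0.44 -0.   -1.    1.88] tilt 0.001
0.01 0.01 1.91 -0.000 0.001 0.001 | rows 1.1
```

View pics/w5.png

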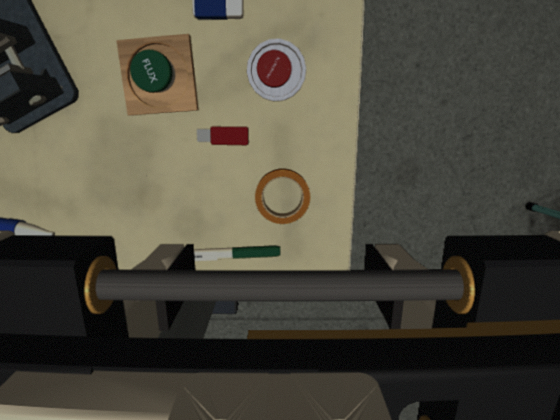

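The tin is in the dish at (275,69). The tape roll at (283,196) is centred under the fingers and clear of its neighbours.

```bash
python3 -m pendant '0 0 1.5 0 0 0 0;0 0 3 0 0 0 0;0 0.03 4.2 0 0 0 0;0 0.03 4.9 0 0 0 0;0 0.03 4.9 0 0 0 0'
python3 -m pendant '0 0 0 0 0 0 0;0 0 0.2 0 0 0 0;0 0 0.35 0 0 0 0;0 0 0.35 0 0 0 0;0 0 0.35 0 0 0 0'
python3 -m pendant '0 0 0 0 0 0 0;0 0 0 0 0 0 0'
python3 -c "from h import *;rows((.387,-.325,.003,0))"
```

```text
time: 21.35
ee_pos: [0.3849, -0.3243, 0.0179]
ee_rot: [-3.139, -0.0, 0.01]
wrist_force: [-0.7, 0.2, 1.0]
grip_width: 0.0877
grip_force: 0.0
time: 21.85
ee_pos: [0.3872, -0.3253, 0.011]
ee_rot: [3.141, 0.0, 0.001]
wrist_force: [0.1, 0.1, 0.2]
grip_width: 0.0878
grip_force: 0.0
time: 22.05
ee_pos: [0.3872, -0.3253, 0.0109]
ee_rot: [3.141, 0.0, 0.001]
wrist_force: [-0.2, 0.2, -0.3]
grip_width: 0.0874
grip_force: 0.0
t 22.1 at [ 0.3872 -0.3253  0.0109] yaw 0.000 q [-0.31  0.34 -0.62  0.   -0.62  1.88] tilt 0.001
-0.01 -0.01 0.26 0.000 -0.001 0.000 | rows 0.2
```

```bash
python3 -m pendant '0 0 0.1 0 0 0 0;0 0 0.25 0 0 0 0;0 0 0.25 0 0 0 0;0 0 0.25 0 0 0 0'
python3 -m pendant '0 0 0 0 0 0 255;0 0 0 0 0 0 255;0 0 0 0 0 0 255;0 0 0 0 0 0 255;0 0 0 0 0 0 255' 15
python3 -m pendant '0 0 -1 0 0 0 255;0 0 -2 0 0 0 255;0 0 -3 0 0 0 255;0 0 -3 0 0 0 255;0 0 -3 0 0 0 255'
python3 -c "from h import *;rows((.61,-.3195,.09,0),(.61,-.3195,.045,0))"
```

```text
time: 22.45
ee_pos: [0.3868, -0.3251, 0.0028]
ee_rot: [-3.141, -0.0, 0.001]
wrist_force: [0.2, 0.7, 0.0]
grip_width: 0.0879
grip_force: 0.0
time: 22.95
ee_pos: [0.3871, -0.3252, 0.0031]
ee_rot: [3.142, 0.0, 0.0]
wrist_force: [-0.3, -0.1, 0.1]
grip_width: 0.0536
grip_force: 13.1
time: 23.45
ee_pos: [0.3873, -0.3252, 0.0936]
ee_rot: [3.141, -0.0, 0.003]
wrist_force: [-0.4, -0.6, -0.6]
grip_width: 0.0533
grip_force: 15.0
t 23.4 at [ 0.3873 -0.3252  0.0936] yaw -0.000 q [-0.31  0.21 -0.53 -0.   -0.82  1.88] tilt 0.002
7.42 -0.19 0.13 0.000 -0.002 -0.000 | rows 4.5
0.00 -0.00 1.50 0.000 0.000 0.000 | rows 0.9
```

```bash
python3 -m pendant '1.5 0 0 0 0 0 255;3 0 0 0 0 0 255;4.5 -0.1 0 0 0 0 255;6 -0.19 0 0 0 0 255;7.42 -0.19 0.13 0 0 0 255'
python3 -m pendant '0 0 0 0 0 0 255;0 0 0 0 0 0 255;0 0 0 0 0 0 255'
python3 - <<'E'
from h import *
from bench import imaging,telemetry
c=imaging.camera('scene')
cv2.imwrite('pics/s1.png',cv2.resize(c['frame'][180:340,200:440,::-1],None,fx=3,fy=3))
rows((.61,-.3195,.045,0),(.61,-.3195,.012,0))
E
```

```text
time: 23.95
ee_pos: [0.611, -0.3189, 0.0875]
ee_rot: [-3.141, -0.001, 0.003]
wrist_force: [-0.1, -0.3, -0.3]
grip_width: 0.0527
grip_force: 15.0
time: 24.25
ee_pos: [0.6082, -0.3192, 0.0876]
ee_rot: [-3.141, 0.0, 0.004]
wrist_force: [-0.2, 0.2, 0.1]
grip_width: 0.0532
grip_force: 15.0
t 24.3 at [ 0.6083 -0.3194  0.0883] yaw -0.000 q [-0.2   0.48 -0.12 -0.   -0.96  1.77] tilt 0.002
0.06 0.00 1.44 -0.001 0.002 -0.000 | rows 0.9
0.00 -0.00 1.10 0.000 0.000 0.000 | rows 0.7
```

View pics/s1.png

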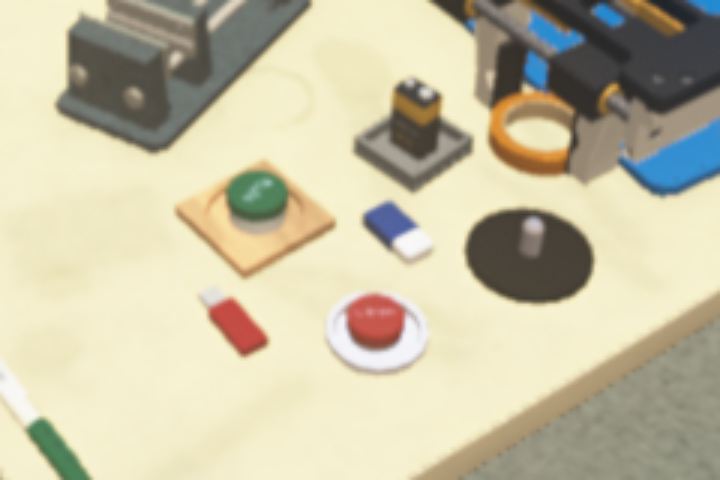

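Scene crop: pot (258,200), tin (375,320) and battery (415,110) stand in place, and the tape ring is held level above the post (532,230). Next I lower it.

```bash
python3 -m pendant '0.05 0 0.5 0 0 0 255;0.05 0 1 0 0 0 255;0.05 0 1.5 0 0 0 255;0.05 0 2 0 0 0 255;0.05 0 2.3 0 0 0 255'
python3 -m pendant '0 0 0 0 0 0 255;0 0 0.1 0 0 0 255;0 0 0.1 0 0 0 255'
python3 -m pendant '0 0 0.06 0 0 0 255;0 0 0.06 0 0 0 255;0 0 0.06 0 0 0 255'
python3 -c "from h import *;rows((.61,-.3195,.009,0))"
```

```text
time: 24.8
ee_pos: [0.6099, -0.3192, 0.0177]
ee_rot: [-3.141, 0.0, 0.004]
wrist_force: [0.6, -0.3, -0.5]
grip_width: 0.0531
grip_force: 15.0
time: 25.1
ee_pos: [0.6114, -0.3195, 0.0173]
ee_rot: [3.141, 0.001, 0.001]
wrist_force: [0.0, -0.4, 0.2]
grip_width: 0.0535
grip_force: 15.0
time: 25.4
ee_pos: [0.6112, -0.3195, 0.0157]
ee_rot: [3.141, 0.0, 0.001]
wrist_force: [-0.7, -0.5, 0.5]
grip_width: 0.0529
grip_force: 15.0
t 25.4 at [ 0.6112 -0.3195  0.0157] yaw 0.000 q [-0.2   0.56 -0.18  0.   -0.83  1.77] tilt 0.000
-0.04 -0.00 0.22 0.000 -0.000 0.000 | rows 0.1
```

```bash
python3 -m pendant '0 0 0.1 0 0 0 255;0 0 0.17 0 0 0 255;0 0 0.17 0 0 0 255;0 0 0.17 0 0 0 255'
python3 -m pendant '0 0 0.04 0 0 0 255;0 0 0.04 0 0 0 255;0 0 0.04 0 0 0 255'
python3 -m pendant '0 0 0.03 0 0 0 255;0 0 0.03 0 0 0 255;0 0 0.03 0 0 0 255'
```

```text
time: 25.8
ee_pos: [0.611, -0.3194, 0.0101]
ee_rot: [-3.142, -0.0, 0.0]
wrist_force: [-0.4, 0.2, -0.2]
grip_width: 0.053
grip_force: 15.0
time: 26.1
ee_pos: [0.6113, -0.3195, 0.0092]
ee_rot: [3.141, 0.0, 0.0]
wrist_force: [-0.4, -0.3, 1.0]
grip_width: 0.0531
grip_force: 15.0
time: 26.4
ee_pos: [0.6113, -0.3195, 0.0091]
ee_rot: [3.141, 0.001, 0.001]
wrist_force: [-1.6, 1.6, 6.8]
grip_width: 0.053
grip_force: 15.0
```

Contact with the base. I'll release, lift and look.

```bash
python3 -m pendant '0 0 0 0 0 0 70;0 0 0 0 0 0 70;0 0 0 0 0 0 70;0 0 0 0 0 0 70'
python3 -m pendant '0 0 -1 0 0 0 70;0 0 -2 0 0 0 70;0 0 -3 0 0 0 70;0 0 -4.5 0 0 0 70;0 0 -4.5 0 0 0 70'
python3 -m pendant '-1 0 -1 0 0 0 70;-1.5 0 -1 0 0 0 70;-1.5 0 -1 0 0 0 70'
python3 - <<'E'
from h import *
from bench import imaging
rows()
c=imaging.camera('scene');t=imaging.camera('top')
a=cv2.resize(c['frame'][180:340,200:440],None,fx=2.5,fy=2.5);b=cv2.resize(t['frame'][100:230,290:420],None,fx=1.5,fy=1.5)
im=np.zeros((600,600,3),np.uint8);im[:400]=a;im[400:595,:195]=b
cv2.imwrite('pics/s2.png',im[:,:,::-1])
E
```

```text
time: 26.8
ee_pos: [0.611, -0.3194, 0.0079]
ee_rot: [-3.142, -0.0, 0.0]
wrist_force: [-0.6, 0.0, 0.2]
grip_width: 0.0638
grip_force: 0.0
time: 27.3
ee_pos: [0.6146, -0.321, 0.1505]
ee_rot: [3.137, 0.002, 0.016]
wrist_force: [0.4, 0.3, 1.4]
grip_width: 0.0635
grip_force: 0.0
time: 27.6
ee_pos: [0.565, -0.3196, 0.1745]
ee_rot: [3.141, -0.001, 0.003]
wrist_force: [0.3, -0.7, 0.9]
grip_width: 0.0634
grip_force: 0.0
t 27.6 at [ 0.565  -0.3196  0.1745] yaw -0.001 q [-0.21  0.35 -0.12 -0.   -1.1   1.79] tilt 0.002
```

View pics/s2.png

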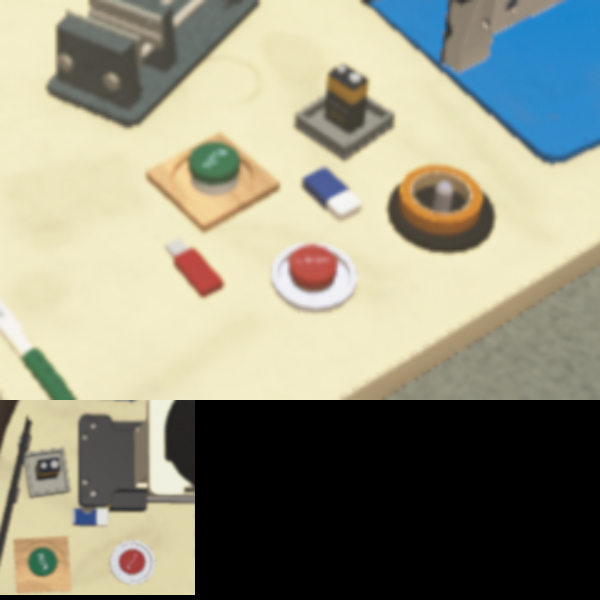

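The tape lies flat over the post at (442,198). Battery, pot and tin are all seated, and the eraser and memory stick haven't moved.

```bash
python3 -c "
from bench import sign_off
print(sign_off())"
```

```text
the job is handed in; nothing more can be done
None
```

The job is handed in at about 28 s: in the last pictures the battery, pot, tin and tape roll all sit in their places, and the eraser and memory stick look unmoved; no verdict came back.

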